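Stack washed cold plates square in the corner nest

ROBOT

A 6-joint arm with a two-finger parallel gripper is mounted at the origin on the work surface. World frame = base frame: x ahead of the robot, y to its left, z up, the work surface at z = 0. Lengths are in mm, angles in rad, forces in N, time in s.
With the tool pointing down it reaches from about 300 to 775 mm from the base axis. Payload 14.6 kg.
Tool frame: the origin (TCP) lies at the very end of the fingers, on their centre line; the grasp point (between the pads) lies 19 mm behind it (manip.grip_point_offset is the distance from the TCP to the grasp point, in mm); z points along the fingers, y is the line along which they close (so a half turn about z gives the same grasp; the last joint's range is limited). The gripper opens to 94 mm and grips with 3 to 60 N. Pads are 16 mm wide; open, the fingers measure 119 mm over their backs; the gripper's body (75 mm by 177 mm) begins 78 mm behind the grasp point.
Start: joints at [-1.382, 0.3, 1.521, -0, 1.321, -0.067], TCP at [139.154, -532.095, 173.746] pointing down, gripper open.
Joint ranges: [-3.03, 3.03], [-0.79, 2.21], [0.23, 2.52], [-1.04, 4.18], [0, 3.07], [-2.55, 2.55]. Speed limits (rad/s): [2.22, 2.22, 2.57, 3.14, 3.14, 3.14].

INTERFACE

Orientations are given as [roll, pitch, yaw] about the fixed x, y, z axes, in that order (R = Rz(yaw) Ry(pitch) Rx(roll)).
In Python, from cell import telemetry, eyes, manip gives the robot as it stands.
- The arm moves only by the tool play_rows, never from a script. Its arguments are lists of equal length, an entry for each row: "translation": the shift along the world's x, y, z in m, a list of three; "yaw": the turn about the world's z in rad. A call has 1 to 12 rows; each row is the pose to reach, as a shift and turn from the pose commanded when the call began; what a row does not reach only later rows make up. A row lasts 1/8 s, in which the tool goes at most 62.5 mm and 10.7 degrees, less where a joint would pass 70% of its speed; a pose out of reach is approached as far as the arm can. A call with a gripper value outside its range is refused whole. "hand" is the opening, from 0 (shut) to 1 (fully open), set as the call begins (left out, the last holds). The fingers move at their own pace and stop on an object; "force" is the grip in N (left out, the last holds). Time passes only in rows, so rows that repeat a pose let the fingers close. It gives the time, the measured TCP pose, the force, the opening and the grip force at its end, in the units of the state.
- telemetry.read_state(): the state, without advancing time (a new reading comes with each control period).
- eyes.camera(name): name is "side" or "top" or "wrist"; returns a dict with "pixels" (420x560x3 uint8, red, green, blue), "fx", "fy", "cx", "cy" (pixels), "cam_to_world" (4x4, takes a point from camera to world coordinates); the wrist camera has in their place "T_tool_cam" (4x4, takes a point from camera to tool coordinates, whose origin is the TCP and whose axes are the flange's). Camera axes: x right, y up, looking along -z (the intrinsics and any distortion apply to the point x, -y, -z); pixel columns grow to the right and rows downward; lengths in mm; the calibration is good to about 2 mm. A picture is of the moment at which its call begins: read the wrist's pose just before it. There is no depth.
- manip.sign_off(): hands the job in; it is judged then, once.
The state is a dict: "clock": time; "joints": joint angles; "qd": joint speeds; "effort": joint torques, N m; "eef_pos": TCP position; "eef_rot": TCP orientation; "wrist_force": force on the tool from outside, world axes, zero at the start; "moment": the same for the moment, N m; "finger_gap": finger opening in mm; "finger_force": force on a finger pad.
Only numpy, scipy, OpenCV 4.12 (cv2) and the standard library are available. Lean on these libraries where they do the work, as an engineer would, in place of code of your own. Each camera call takes 0.05 s, during which the arm holds its last target. There are 200 camera calls.

TASK

Take the two cold plates off their sloping draining stands and stack them flat in the blue-fenced corner nest: first the bare plate with two holes, settled over the nest's two pins, then the green plate on top of it. Push each plate snug against both fences, so that the stack is square and flush in the corner, lay them down rather than drop them, and leave the bottle, the jar, the little mould tray and the orange slide box where they stand.

Things in the scene. Friction and masses are not known exactly. Their poses are not given: they have to be found in the camera images.
- nest: Corner nest, fixed, level, yaw within 20 degrees of the world's. Origin: underside, on the table, directly below the centre of a plate squared in the corner; x along the plates' long side, y across, z up. Grey base 185 x 112 mm, 6 mm high, centred at x = +4, y = -6 mm. End fence on +x, side fence on +y.
- seat (a point): Top centre of the nest's white seat, 21 mm above the nest's origin, axes as the nest. Seat 130 x 38 mm: narrower than a plate, so fingertips have room under both long edges. Two brass pins, 10 mm across with bevelled tops, stand 6 mm out of it at x = -45 and +45 mm, y = 0.
- end_fence (a point): Middle of the top inner edge of the blue end fence, 47 mm above the nest's origin. Its inner face is the plane x = +65 mm of the nest; 50 mm wide (y = -25 to +25 mm), 12 mm thick.
- side_fence (a point): Middle of the top inner edge line of the blue side fence, 47 mm above the nest's origin. Its inner face is the plane y = +30 mm of the nest, 12 mm thick, in two blocks at x = -65 to -40 and +40 to +65 mm; the 80 mm gap between them, where this point lies, lets a finger through.
- holed_mid (a point): Bare aluminium plate 130 x 60 x 10 mm, 0.16 to 0.28 kg, two through holes 16 mm across at x = -45 and +45 mm on its centre line. The point is its centre, half-way through; x along the 130 mm, y along the 60 mm, z out of its upper face. Same either end first. Starts on stand_a. Seated, its centre is 26 mm above the nest's origin.
- plain_mid (a point): Green plate with two bright rectangles on top, no holes, 130 x 60 x 10 mm, 0.17 to 0.3 kg. The point is its centre, half-way through; axes as for the holed plate. Starts on stand_b. Lying on the seated holed plate its centre is 36 mm above the nest's origin.
- stand_a: Draining stand with the holed plate, fixed. Origin: centre of its underside, on the table. Base 130 x 60 x 6 mm. Steel ridge 130 long, 36 mm wide, rising at 30 degrees to its own +x (away from the robot); middle of its top 58 mm above the origin; the plate overhangs it 12 mm on both long sides. Toe stop at the low end (-x), as wide as the ridge, 8 mm above it.
- stand_b: Draining stand that carries the green plate, fixed; the same shape as stand_a.
- bottle_mid (a point): Bystander: amber bottle, 60 mm across, 170 mm tall, standing on the table. The point is its centre, 85 mm up.
- jar_mid (a point): Bystander: clear jar with white cap, 62 mm across, 100 mm tall. The point is its centre, 50 mm up.
- mould_mid (a point): Bystander: small open steel mould tray, 62 x 50 x 22 mm. The point is its centre, 11 mm up.
- slidebox_mid (a point): Bystander: orange slide box, 55 x 80 x 32 mm. The point is its centre, 16 mm up.
Things that resemble listed ones, but are neither listed nor needed, are in the scene too. What is shaped like the part that bears holed_mid but purple is not meant.

How it is judged:
By the outcome, as a careful person would: the job done as asked, in the order asked, and still so for the second after the job is handed in, with the robot touching nothing.
It also fails if it takes over 69 s, if anything falls off the work surface, if the arm or the gripper's body presses on something with over 40 N, if the wrist force passes 120 N, or if a joint passes its speed limit or range.

## Working session

There is one attempt and no reset: what is moved stays moved. The work goes in short steps, Python scripts to look and compute and a tool call to move; the robot and the scene stay as the last step left them, time stands still between calls to the robot, and variables do not carry over. Pictures are saved under pics/ and viewed, at most 10 in all, crops included, and the job is handed in when it is done.

Besides the shell and the picture viewer there is one more tool, called as name(argument=value, ...), one argument or row to a line, values as JSON. play_rows: Moves the arm, as the interface text tells. Its arguments: {"type":"object","properties":{"translation":{"type":"array","items":{"type":"array","items":{"type":"number"}}},"yaw":{"type":"array","items":{"type":"number"}},"hand":{"type":"number"},"force":{"type":"number"}},"required":["translation","yaw"]}

```bash
ls; mkdir -p pics; cat > h.py <<'E'
import numpy as np, cv2
from cell import telemetry, eyes, manip
from scipy.spatial.transform import Rotation as R
def grab(name, save=None):
    s=telemetry.read_state(); c=eyes.camera(name)
    if name=='wrist':
        T=np.eye(4); T[:3,:3]=R.from_euler('xyz',s['eef_rot']).as_matrix(); T[:3,3]=s['eef_pos']
        c['cam_to_world']=T@np.array(c['T_tool_cam'])
    c['cam_to_world']=np.array(c['cam_to_world'])
    if save: cv2.imwrite('pics/'+save,cv2.cvtColor(c['pixels'],cv2.COLOR_RGB2BGR))
    return c
def ray(c,u,v):
    d=np.array([(u-c['cx'])/c['fx'],-(v-c['cy'])/c['fy'],-1.])
    T=c['cam_to_world']; return T[:3,3],T[:3,:3]@d
def onplane(c,u,v,z):
    o,d=ray(c,u,v); return o+d*(z-o[2])/d[2]
def proj(c,P):
    T=np.linalg.inv(c['cam_to_world']); p=T[:3,:3]@np.array(P,float)+T[:3,3]
    return np.array([c['cx']+c['fx']*p[0]/-p[2], c['cy']-c['fy']*p[1]/-p[2]])
def tri(c1,p1,c2,p2):
    o1,d1=ray(c1,*p1);o2,d2=ray(c2,*p2)
    t=np.linalg.lstsq(np.c_[d1,-d2],o2-o1,rcond=None)[0]
    a=o1+d1*t[0];b=o2+d2*t[1]; return (a+b)/2,np.linalg.norm(a-b)
E
python3 - <<'E'
from h import *
s=telemetry.read_state(); print(s)
ims=[]
for n in ['top','side']:
    c=grab(n,n+'0.png'); print(n,{k:v for k,v in c.items() if k not in('pixels',)})
E
```

```text
pics
{'clock': 0.0, 'joints': array([-1.38161034e+00,  3.00501705e-01,  1.52155090e+00, -2.86421206e-05,
        1.32071998e+00, -6.65970541e-02]), 'qd': array([ 0.00108396,  0.0016637 ,  0.00087515, -0.00155773,  0.00115044,
        0.00137754]), 'effort': array([ 1.61788084e-03, -5.31808913e+01, -3.52738202e+01,  7.08793220e-02,
        2.43961177e-02, -9.20255206e-05]), 'eef_pos': array([ 139.0868138 , -531.81883112,  173.18233899]), 'eef_rot': array([-3.14041349e+00, -5.08403928e-05,  2.55790117e-01]), 'wrist_force': array([ 0.08980372, -0.05406902, -0.22943244]), 'moment': array([ 0.0009356 , -0.05157327, -0.00883349]), 'finger_force': 0.0, 'finger_gap': 93.87424297165808}
top {'fx': 490.7200015864341, 'fy': 490.7200015864341, 'cx': 276.5369208986033, 'cy': 212.30970915658017, 'cam_to_world': array([[ 2.70183164e-02,  9.81208073e-01, -1.91051636e-01,
         3.62133524e+02],
       [-9.99602555e-01,  2.49810451e-02, -1.30644001e-02,
         3.37002818e+01],
       [-8.04622536e-03,  1.91328682e-01,  9.81493043e-01,
         1.16000334e+03],
       [ 0.00000000e+00,  0.00000000e+00,  0.00000000e+00,
         1.00000000e+00]])}
side {'fx': 419.6360142585416, 'fy': 419.6360142585416, 'cx': 278.7878199459682, 'cy': 212.0048172601008, 'cam_to_world': array([[-9.95684702e-01,  7.35224936e-02, -5.66252314e-02,
         4.83134554e+02],
       [-9.17762766e-02, -6.89720078e-01,  7.18236263e-01,
         7.09785744e+02],
       [ 1.37509621e-02,  7.20333712e-01,  6.93491351e-01,
         7.11548234e+02],
       [ 0.00000000e+00,  0.00000000e+00,  0.00000000e+00,
         1.00000000e+00]])}
```

View pics/top0.png

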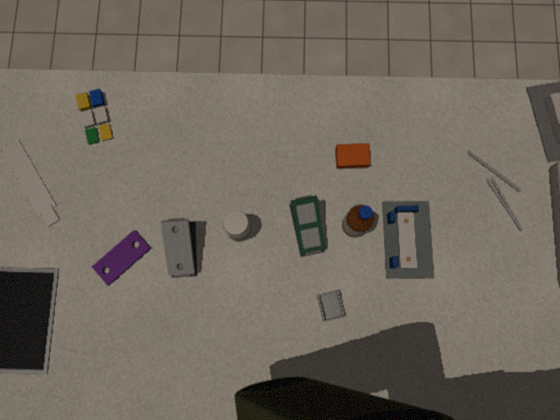

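View pics/side0.png

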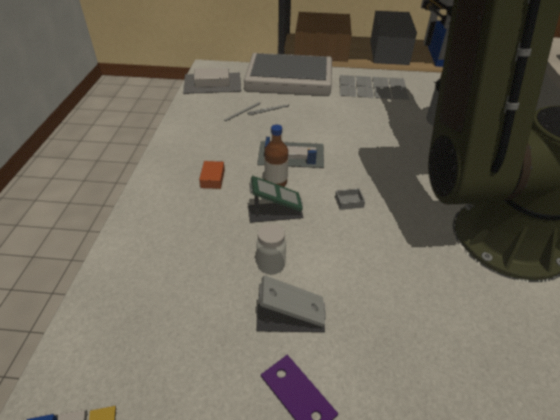

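The top view shows the holed plate at about (180,247), the green plate at (308,225), the nest at (407,238) with its end fence up-image (+x) and side fence to the left (+y), and the bottle cap at (365,213). The side view agrees. Next I'll get numbers with masks.

```bash
python3 - <<'E'
from h import *
t=grab('top'); s=grab('side')
def blobs(c,lo,hi,roi,mn=8,k=0):
    x0,y0,x1,y1=roi
    hsv=cv2.cvtColor(c['pixels'],cv2.COLOR_RGB2HSV)
    m=np.zeros(hsv.shape[:2],np.uint8); m[y0:y1,x0:x1]=cv2.inRange(hsv,lo,hi)[y0:y1,x0:x1]
    if k: m=cv2.morphologyEx(m,cv2.MORPH_CLOSE,np.ones((k,k)))
    cs,_=cv2.findContours(m,cv2.RETR_EXTERNAL,cv2.CHAIN_APPROX_NONE)
    return [q for q in cs if cv2.contourArea(q)>=mn]
# green plate
for n,c,roi in(('top',t,(280,180,335,270)),('side',s,(235,165,315,225))):
    for q in blobs(c,(60,60,20),(95,255,255),roi,30,9):
        r=cv2.minAreaRect(q); print(n,'green',cv2.contourArea(q),r); 
        a=cv2.approxPolyDP(cv2.convexHull(q),4,True)[:,0]; print(a.tolist())
        if n=='top':
            for z in (67,): 
                print([np.round(onplane(c,*p,z)).tolist() for p in a], onplane(c,*r[0],z).round(1))
# blue things
for n,c,roi in(('top',t,(330,190,440,290)),('side',s,(240,110,335,175))):
    for q in blobs(c,(105,120,30),(125,255,255),roi,4):
        r=cv2.minAreaRect(q); print(n,'blue',cv2.contourArea(q),np.round(r[0],1),np.round(r[1],1),r[2], onplane(c,*r[0],47).round() )
# amber bottle in top, orange box
for q in blobs(t,(0,120,40),(15,255,255),(320,130,390,245),20):
    r=cv2.minAreaRect(q); print('org',cv2.contourArea(q),np.round(r[0],1),cv2.boundingRect(q),onplane(t,*r[0],32).round())
# upscaled crops
def crop(c,roi,f): 
    x0,y0,x1,y1=roi; return cv2.resize(cv2.cvtColor(c['pixels'],cv2.COLOR_RGB2BGR)[y0:y1,x0:x1],None,fx=f,fy=f,interpolation=cv2.INTER_CUBIC)
a=crop(t,(290,180,440,285),5); cv2.imwrite('pics/c1.png',a)
b=np.hstack([crop(t,(150,205,210,285),6),crop(s,(250,270,335,335),5)[:480] if 0 else cv2.resize(crop(s,(250,270,335,340),5),(425,480))]); cv2.imwrite('pics/c2.png',b); print(b.shape)
E
```

```text
top green 1313.5 ((308.11541748046875, 224.57693481445312), (54.128055572509766, 26.671794891357422), 78.69007110595703)
[[315, 196], [324, 248], [301, 253], [291, 201]]
[[615.0, -38.0, 67.0], [496.0, -60.0, 67.0], [484.0, -9.0, 67.0], [602.0, 16.0, 67.0]] [548.5 -23.8  67. ]
side green 191.0 ((276.4383544921875, 193.16439819335938), (54.541175842285156, 14.981266975402832), 20.556047439575195)
[[253, 178], [297, 194], [300, 208], [254, 192]]
top blue 56.5 [393.5 261.5] [11.  7.] 90.0 [ 472. -219.   47.]
top blue 147.0 [401.3 211. ] [11.8 33.5] 64.44003295898438 [ 589. -239.   47.]
top blue 121.0 [365.5 212. ] [12. 13.] 90.0 [ 585. -157.   47.]
side blue 49.0 [276. 129.] [8. 8.] 90.0 [ 577. -320.   47.]
org 356.0 [359.3 219.1] (346, 205, 28, 27) [ 570. -145.   32.]
org 752.5 [353. 155.] (336, 143, 35, 25) [ 726. -130.   32.]
(480, 785, 3)
```

View pics/c1.png

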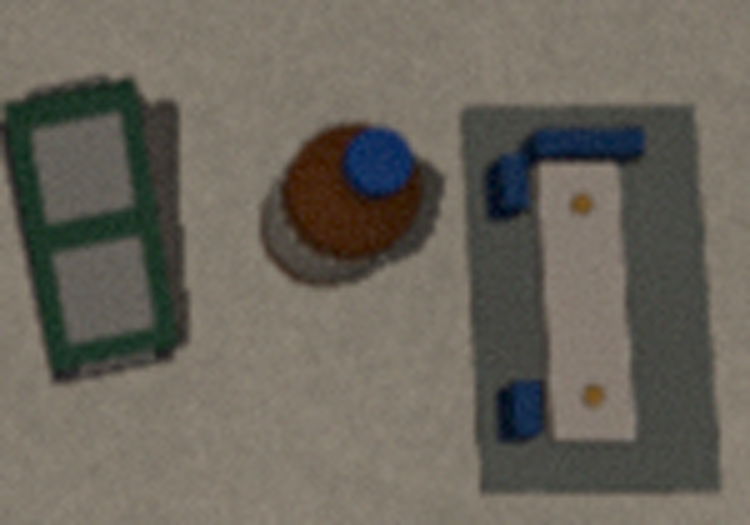

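The crop shows the nest pins at (406.2,220.6) and (408.6,259.4), the bottle cap at (365.6,212), and the green plate's corners clearly.

```bash
python3 - <<'E'
from h import *
t=grab('top'); s=grab('side')
p1=onplane(t,406.2,220.6,27);p2=onplane(t,408.6,259.4,27);print('pins',p1,p2,np.linalg.norm(p1-p2)); d=p1-p2
print('nest c',(p1+p2)/2,'yaw',np.arctan2(d[1],d[0]))
b=onplane(t,365.6,212,170);print('bottle',b)
print('side proj of bottle top',proj(s,b), 'base', proj(s,[b[0],b[1],0]))
H=66.6
cor=[((316.8,195.6),H+32.5),((291.2,200.8),H+32.5),((324,250.4),H-32.5),((300.8,256.0),H-32.5)]
P=[onplane(t,*u,z) for u,z in cor]
for p in P: print(p.round(1))
print('green centre topface',np.mean(P,0),'yaw',[np.arctan2(*(P[i]-P[j])[[1,0]]) for i,j in((0,2),(1,3))],[np.linalg.norm(P[i]-P[j]) for i,j in((0,1),(2,3),(0,2),(1,3))])
# jar cap, mould
print('jar',onplane(t,236,220,100))
# holes of the holed plate in both views
def darkblobs(c,roi,thr):
    x0,y0,x1,y1=roi; g=cv2.cvtColor(c['pixels'],cv2.COLOR_RGB2GRAY)[y0:y1,x0:x1]
    cs,_=cv2.findContours((g<thr).astype(np.uint8),cv2.RETR_LIST,cv2.CHAIN_APPROX_NONE)
    return [(np.array(cv2.minAreaRect(q)[0])+[x0,y0],cv2.contourArea(q)) for q in cs if 5<cv2.contourArea(q)<120], g.mean()
print(darkblobs(t,(168,222,190,272),105)); print(darkblobs(s,(262,284,322,316),105))
E
```

```text
pins [ 570.64444525 -255.02701869   27.        ] [ 479.91449904 -258.41793454   27.        ] 90.793289672141
nest c [ 525.27947214 -256.72247661   27.        ] yaw 0.03735633603503898
bottle [ 560.14231163 -135.87033467  170.        ]
side proj of bottle top [276.02038729 127.49436744] base [275.4279977  183.00542737]
[608.6 -40.4  99.1]
[595.4  16.1  99.1]
[494.8 -62.9  34.1]
[480.5  -9.8  34.1]
green centre topface [544.83698529 -24.23870021  66.6       ] yaw [np.float64(0.19563766446956757), np.float64(0.22157552052077706)] [np.float64(57.97424646112207), np.float64(55.010135025652446), np.float64(132.99242287795965), np.float64(134.51526616666567)]
jar [549.00578478 136.32226268 100.        ]
([], np.float64(93.93636363636364))
([(array([314.50000763, 306.50000191]), 35.0), (array([272.75000095, 291.25      ]), 37.5)], np.float64(107.1140625))
```

View pics/c2.png

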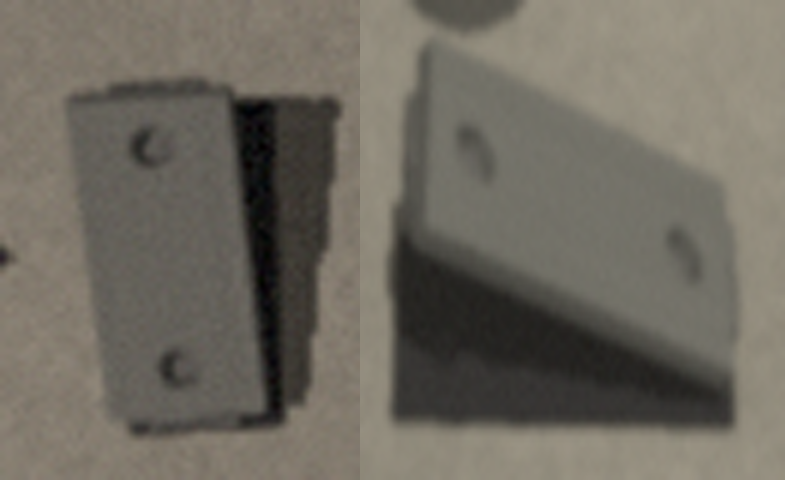

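The crop shows the holes at top-view pixels (175.5,229.7) and (180.2,266.3), and at side-view pixels (273.4,292.3) and (315.2,306.9).

```bash
python3 - <<'E'
from h import *
t=grab('top'); s=grab('side')
a,e1=tri(t,(175.5,229.7),s,(273.4,292.3)); b,e2=tri(t,(180.2,266.3),s,(315.2,306.9))
d=a-b; print(a,b,e1,e2,np.linalg.norm(d)); 
print('tri yaw',np.arctan2(d[1],d[0]),'slope',np.degrees(np.arcsin(d[2]/np.linalg.norm(d))),'mid',(a+b)/2)
a=onplane(t,175.5,229.7,66.6+22.5);b=onplane(t,180.2,266.3,66.6-22.5);d=a-b
print('plane',a,b,np.hypot(d[0],d[1]),'want 77.9; yaw',np.arctan2(d[1],d[0]),(a+b)/2)
# plate corners from crop
for u,z in(((150+68/6,205+98/6),99.1),((150+232/6,205+90/6),99.1),((150+108/6,205+418/6),34.1),((150+265/6,205+414/6),34.1)): print(onplane(t,*u,z).round(1))
# bottle width by row in side
g=s['pixels'].astype(int)[:,255:300]
for z in (170,150,130,120,110,100,80): print(z,proj(s,[560,-136,z]).round(1),proj(s,[530,-136,z])[0].round(1),proj(s,[590,-136,z])[0].round(1))
x0=s['pixels'][118:190,255:300]; cv2.imwrite('pics/bot.png',cv2.resize(cv2.cvtColor(x0,cv2.COLOR_RGB2BGR),None,fx=8,fy=8,interpolation=cv2.INTER_CUBIC))
E
```

```text
[525.29744462 270.67351359  87.66538466] [447.89376379 264.22068689  43.59186371] 1.2853705133352937 2.026555983318523 89.30534153492248
tri yaw 0.08317356331035503 slope 29.57187189040807 mid [486.59560421 267.44710024  65.62862419]
plane [525.72554095 270.31590982  89.1       ] [448.85873166 263.97416668  44.1       ] 77.12797206911686 want 77.9; yaw 0.08231657846201583 [487.29213631 267.14503825  66.6       ]
[542.  300.5  99.1]
[546.5 240.5  99.1]
[429.9 292.7  34.1]
[433.  233.   34.1]
170 [276.1 127.5] 288.8 263.4
150 [276.  134.7] 288.5 263.5
130 [275.9 141.7] 288.3 263.6
120 [275.9 145.1] 288.2 263.7
110 [275.9 148.5] 288.1 263.7
100 [275.8 151.9] 287.9 263.7
80 [275.8 158.4] 287.7 263.8
```

View pics/bot.png

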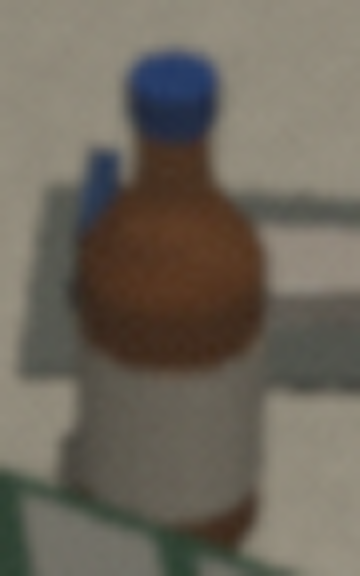

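The bottle has a narrow neck and cap above about z = 130 and is full width below about 110. The holed plate's top-face centre is near (487,267,66.6), yaw 0.083, and its size and slope check out. I'll move above it.

play_rows(
  translation=[
    [0.02,0.03,0.05],
    [0.045,0.09,0.08],
    [0.07,0.15,0.08],
    [0.095,0.207,0.08],
    [0.12,0.264,0.08],
    [0.145,0.321,0.08],
    [0.17,0.378,0.08],
    [0.195,0.435,0.08],
    [0.22,0.492,0.08],
    [0.245,0.549,0.08],
    [0.27,0.606,0.08],
    [0.295,0.663,0.08],
  ],
  yaw=[-0.02,-0.04,-0.06,-0.08,-0.1,-0.12,-0.14,-0.16,-0.17,-0.173,-0.173,-0.173],
  hand=1,
)

```text
clock: 1.9
eef_pos: [431.2, 125.4, 254.0]
eef_rot: [3.142, -0.001, 0.083]
wrist_force: [-0.1, -1.5, 0.9]
finger_gap: 93.7
finger_force: 0.0
```

play_rows(
  translation=[
    [0.018,0.045,-0.01],
    [0.035,0.09,-0.02],
    [0.035,0.135,-0.03],
    [0.035,0.135,-0.03],
    [0.035,0.135,-0.03],
  ],
  yaw=[0,0,0,0,0],
)

```text
clock: 2.52
eef_pos: [465.7, 257.8, 223.9]
eef_rot: [3.141, -0.0, 0.083]
wrist_force: [-0.8, -1.0, 1.0]
finger_gap: 94.0
finger_force: 0.0
```

```bash
python3 - <<'E'
from h import *
s=telemetry.read_state(); print(s['clock'],s['eef_pos'],s['eef_rot'],s['wrist_force'])
c=grab('wrist','w1.png'); print(c['fx'],c['cx'],c['cy'],c['T_tool_cam'])
print({k for k in c})
for d in (-45,45):
    print(proj(c,[487.3+d*.866,267.1+d*.866*.083,66.6+d*.5]))
E
```

```text
2.525 [465.71777253 257.75873127 223.85334098] [ 3.14141933e+00 -2.02201673e-05  8.30354840e-02] [-0.80612712 -1.01467051  0.99635494]
365.5902812277152 278.98369661599094 207.83829163066662 [[-1.02709690e-04  9.69146536e-01  2.46485254e-01  7.02504729e+01]
 [ 9.99999904e-01 -5.59650188e-06  4.38701743e-04 -5.76011476e-01]
 [ 4.26545730e-04  2.46485275e-01 -9.69146443e-01 -2.10306126e+02]
 [ 0.00000000e+00  0.00000000e+00  0.00000000e+00  1.00000000e+00]]
{'pixels', 'T_tool_cam', 'cx', 'fy', 'cam_to_world', 'fx', 'cy'}
[272.75368073 197.08108358]
[271.58776135 124.79441341]
```

View pics/w1.png

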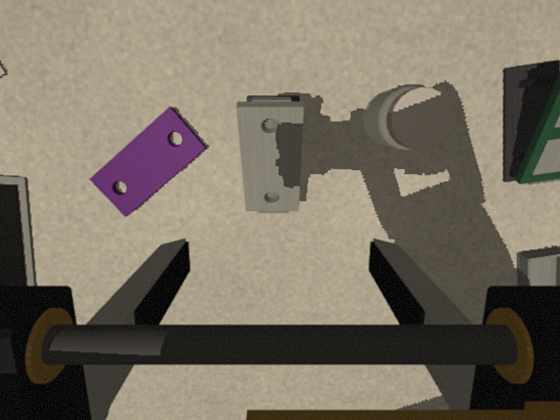

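The wrist view shows the holes at (270,126.5) and (272,197), within 2 px of prediction. That is good enough to go ahead.

play_rows(
  translation=[
    [0,0,-0.04],
    [0,0,-0.08],
    [0,0,-0.08],
  ],
  yaw=[0,0,0],
)

```text
clock: 2.95
eef_pos: [464.9, 256.7, 142.3]
eef_rot: [3.14, 0.004, 0.081]
wrist_force: [0.2, -0.8, 0.9]
finger_gap: 94.1
finger_force: 0.0
```

play_rows(
  translation=[
    [0.0075,0.0095,-0.01],
    [0.0075,0.0095,-0.04],
    [0.0075,0.0095,-0.07],
    [0.0075,0.0095,-0.09],
    [0.0075,0.0095,-0.101],
    [0.0075,0.0095,-0.101],
    [0.0075,0.0095,-0.101],
  ],
  yaw=[0.002,0.002,0.002,0.002,0.002,0.002,0.002],
)

```text
clock: 3.82
eef_pos: [473.9, 267.9, 43.9]
eef_rot: [-3.141, -0.002, 0.085]
wrist_force: [0.1, 0.2, 0.1]
finger_gap: 93.9
finger_force: 0.0
```

play_rows(
  translation=[
    [0,0,0],
    [0,0,0],
    [0,0,0],
    [0,0,0],
    [0,0,0],
    [0,0,0],
  ],
  yaw=[0,0,0,0,0,0],
  hand=0.5,
  force=50,
)

```text
clock: 4.58
eef_pos: [473.3, 267.6, 42.7]
eef_rot: [-3.142, -0.0, 0.085]
wrist_force: [-0.3, -0.4, -0.3]
finger_gap: 46.8
finger_force: 0.0
```

The fingers closed to 46.8 mm without touching the plate. I'll look.

```bash
python3 - <<'E'
from h import *
s=grab('side'); w=grab('wrist')
print(telemetry.read_state()['eef_pos'],telemetry.read_state()['finger_gap'])
f=lambda c:cv2.cvtColor(c['pixels'],cv2.COLOR_RGB2BGR)
a=cv2.resize(f(s)[190:370,180:380],(440,396)); b=cv2.resize(f(w)[100:420,100:460],(446,396))
cv2.imwrite('pics/l1.png',np.hstack([a,b])[:, :800])
print(proj(s,[473.3,267.6,42.7]),proj(w,[473.3,267.6,42.7]))
E
```

```text
[473.24144029 267.61828185  42.73574034] 47.15821429580239
[300.91592733 307.40913276] [280.12825292 234.56656667]
```

View pics/l1.png

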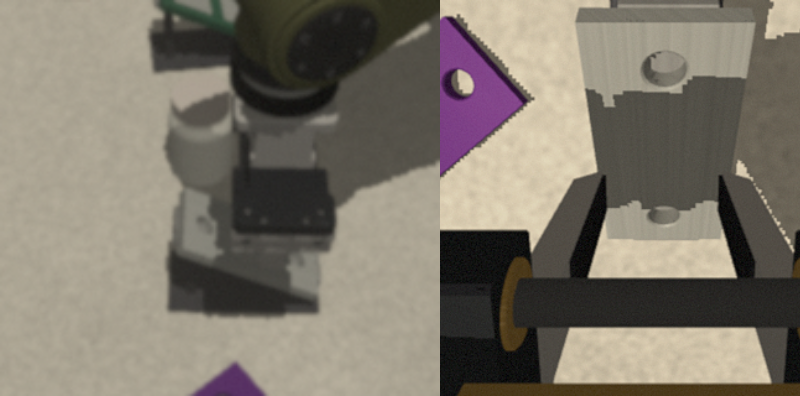

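```bash
python3 - <<'E'
from h import *
s=grab('side'); w=grab('wrist')
print(manip.grip_point_offset,[x for x in dir(manip) if x[0]!='_'],[x for x in dir(telemetry) if x[0]!='_'])
p=telemetry.read_state()['eef_pos']
f=lambda c:cv2.cvtColor(c['pixels'],cv2.COLOR_RGB2BGR)
def crop(c,x0,y0,x1,y1,k):
    im=cv2.resize(f(c)[y0:y1,x0:x1],None,fx=k,fy=k,interpolation=cv2.INTER_CUBIC)
    for h,col in((0,(0,0,255)),(32,(0,255,255)),(97,(255,0,255))):
        for sy in(-23.5,23.5):
            u=(proj(c,p+np.array([8,sy,h]))-[x0,y0])*k
            cv2.circle(im,tuple(int(v) for v in u),3,col,-1)
    return im
a=crop(s,240,230,340,350,4); b=crop(w,210,190,350,310,3)
cv2.imwrite('pics/l2.png',np.hstack([a,cv2.resize(b,(int(b.shape[1]*480/b.shape[0]),480))])[:, :800])
E
```

```text
18.8 ['Unreachable', 'grip_point_offset', 'sign_off'] ['read_state']
```

View pics/l2.png

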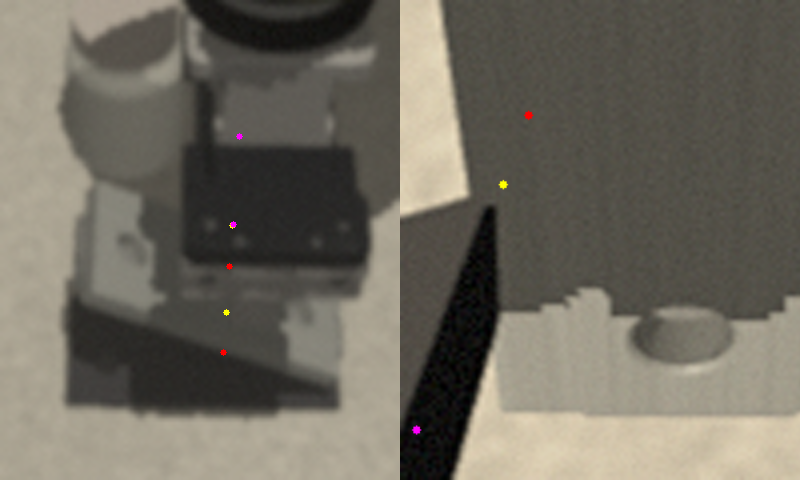

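The fingertips really end about 30 mm above the reported TCP: the side view shows no finger in front of the plate edge, and the wrist view shows the tips over the plate. I'll open, go lower with some margin, and close again.

play_rows(
  translation=[
    [-0.0008,-0.0005,0],
    [-0.0008,-0.0005,0],
    [-0.0008,-0.0005,0.0],
    [-0.0008,-0.0005,0],
    [-0.0008,-0.0005,-0.01],
    [-0.0008,-0.0005,-0.02],
    [-0.0008,-0.0005,-0.025],
    [-0.0008,-0.0005,-0.025],
  ],
  yaw=[0,0,0,0,0,0,0,0],
  hand=0.85,
)

```text
clock: 5.78
eef_pos: [472.2, 267.0, 17.2]
eef_rot: [3.141, 0.001, 0.085]
wrist_force: [0.3, -0.0, 0.1]
finger_gap: 80.1
finger_force: 0.0
```

play_rows(
  translation=[
    [0,0,0],
    [0,0,0],
    [0,0,0],
    [0,0,0],
    [0,0,0],
    [0,0,0],
  ],
  yaw=[0,0,0,0,0,0],
  hand=0.5,
  force=20,
)

```text
clock: 6.52
eef_pos: [472.6, 267.2, 18.0]
eef_rot: [-3.141, -0.0, 0.085]
wrist_force: [-1.3, -1.1, 4.8]
finger_gap: 59.7
finger_force: 20.0
```

Gripped now (59.7 mm, 20 N), but only with the tips, so I'll regrip 9 mm lower.

play_rows(
  translation=[
    [0,0,0],
    [0,0,0],
    [0,0,0],
    [0,0,-0.005],
    [0,0,-0.009],
    [0,0,-0.009],
    [0,0,-0.009],
  ],
  yaw=[0,0,0,0,0,0,0],
  hand=0.75,
)

```text
clock: 7.4
eef_pos: [472.5, 267.1, 8.8]
eef_rot: [-3.142, -0.0, 0.085]
wrist_force: [-0.2, -0.7, -0.3]
finger_gap: 70.6
finger_force: 0.0
```

play_rows(
  translation=[
    [0,0,0],
    [0,0,0],
    [0,0,0],
    [0,0,0],
    [0,0,0],
  ],
  yaw=[0,0,0,0,0],
  hand=0.5,
  force=50,
)

```text
clock: 8.02
eef_pos: [472.5, 267.1, 8.9]
eef_rot: [-3.142, -0.0, 0.085]
wrist_force: [-0.3, -1.0, 1.8]
finger_gap: 59.5
finger_force: 50.0
```

play_rows(
  translation=[
    [0,0,0.003],
    [0,0,0.008],
    [0,0,0.015],
    [0,0,0.025],
    [0,0,0.04],
    [0,0,0.05],
    [0,0,0.05],
  ],
  yaw=[0,0,0,0,0,0,0],
)

```text
clock: 8.9
eef_pos: [472.9, 267.3, 59.8]
eef_rot: [-3.141, -0.002, 0.085]
wrist_force: [0.3, -0.2, -2.3]
finger_gap: 59.4
finger_force: 50.0
```

```bash
python3 - <<'E'
from h import *
s=grab('side'); w=grab('wrist'); print(telemetry.read_state()['eef_pos'],telemetry.read_state()['clock'])
f=lambda c:cv2.cvtColor(c['pixels'],cv2.COLOR_RGB2BGR)
a=cv2.resize(f(s)[210:350,220:360],(400,400)); b=cv2.resize(f(w)[60:340,140:420],(400,400))
cv2.imwrite('pics/l3.png',np.hstack([a,b]))
E
```

```text
[472.29005591 267.0444387   58.57583684] 9.0
```

View pics/l3.png

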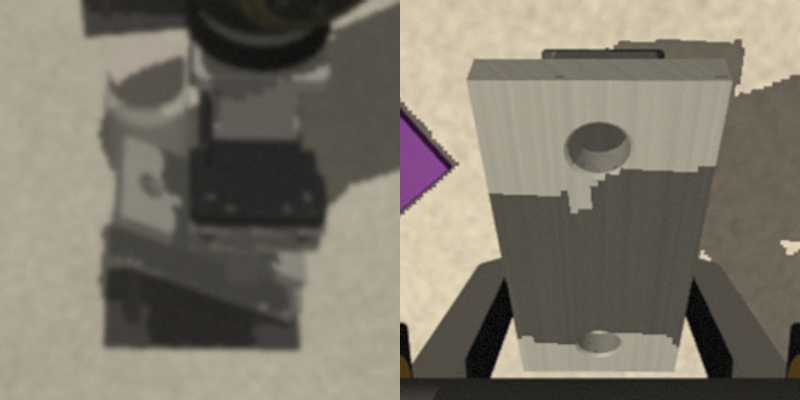

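The plate is lifted and still tilted, held by both fingers, with 2.3 N of weight. Next I'll check its tilt in the hand and the height of the gripper body.

```bash
python3 - <<'E'
from h import *
from scipy.optimize import least_squares
s=grab('side'); w=grab('wrist'); p=telemetry.read_state()['eef_pos']; print(p)
obs=np.array([[279.3,162.9],[280.0,299.4]])
yaw=.085; ex=np.array([np.cos(yaw),np.sin(yaw),0]); ey=np.array([-ex[1],ex[0],0]); ez=np.array([0,0,1.])
def pts(q,h=45):
    dx,dy,dz,t=q; c=p+dx*ex+dy*ey+dz*ez; a=np.cos(t)*ex+np.sin(t)*ez; n=-np.sin(t)*ex+np.cos(t)*ez
    return [c+5*n+h*a,c+5*n-h*a]
pr=lambda q:np.array([proj(w,x) for x in pts(q)])
print('pred',pr([17.2,0,53.4,np.radians(30)]))
r=least_squares(lambda q:(pr(q)-obs).ravel(),[17.2,0,53.4,.52]); print(r.x,np.degrees(r.x[3]))
# alternatives: fixed dz along pivot
r=least_squares(lambda q:(pr([q[0],q[1],43.4+20*np.sin(q[2]),q[2]])-obs).ravel(),[17.2,0,.52]); print(r.x,np.degrees(r.x[2]),r.cost)
o,d=ray(s,311,287.7)
for y in(340,355): print(o+d*(y-o[1])/d[1])
E
```

```text
[472.16449809 266.98489377  58.27180544]
pred [[280.84703494 163.10956245]
 [280.30512945 299.62419871]]
[ 50.7014013    0.55918475 138.581594    -1.57631835] -90.31638881541747
[17.30359942  0.42920187  0.52444645] 30.048567991502747 0.1873787652109907
[462.78390549 340.         205.44438635]
[463.60940981 355.         225.973998  ]
```

The plate sits in the hand exactly as predicted: its centre is +17.3 mm in x and +53.4 mm in z from the TCP reading, with a 30° tilt. I'll carry it to a viewing pose behind the nest.

play_rows(
  translation=[
    [0,0,0.03],
    [-0.005,-0.01,0.07],
    [-0.01,-0.04,0.1],
    [-0.02,-0.085,0.1],
    [-0.03,-0.135,0.1],
    [-0.04,-0.185,0.1],
    [-0.05,-0.235,0.1],
    [-0.06,-0.285,0.1],
    [-0.07,-0.335,0.1],
    [-0.075,-0.385,0.1],
    [-0.08,-0.435,0.1],
    [-0.08,-0.48,0.1],
  ],
  yaw=[0,0,0,-0.01,-0.02,-0.03,-0.04,-0.048,-0.048,-0.048,-0.048,-0.048],
)

```text
clock: 10.6
eef_pos: [391.8, -214.6, 158.5]
eef_rot: [-3.141, 0.0, 0.036]
wrist_force: [1.0, 0.1, -1.5]
finger_gap: 59.6
finger_force: 50.0
```

play_rows(
  translation=[
    [0,-0.03,0],
    [0,-0.044,0],
    [0,-0.044,0],
    [0,-0.044,0],
    [0,-0.044,0],
  ],
  yaw=[0,0,0,0,0],
)

```text
clock: 11.22
eef_pos: [392.6, -256.1, 158.9]
eef_rot: [3.142, -0.0, 0.038]
wrist_force: [0.6, 0.2, -1.6]
finger_gap: 59.5
finger_force: 50.0
```

```bash
cat > nest.py <<'E'
from h import *
w=grab('wrist','nest_w.png'); st=telemetry.read_state(); print(st['eef_pos'],st['eef_rot'],st['clock'])
hsv=cv2.cvtColor(w['pixels'],cv2.COLOR_RGB2HSV)
for n,lo,hi in(('brass',(12,90,60),(28,255,255)),('blue',(105,120,30),(125,255,255))):
    m=cv2.inRange(hsv,lo,hi); cs,_=cv2.findContours(m,cv2.RETR_EXTERNAL,cv2.CHAIN_APPROX_NONE)
    for q in cs:
        if cv2.contourArea(q)>25:
            u=cv2.minAreaRect(q); print(n,cv2.contourArea(q),np.round(u[0],1),np.round(u[1],1),round(u[2],1),onplane(w,*u[0],27 if n=='brass' else 47).round(1))
for d in(-45,45): print('pred',proj(w,[525.3+d,-256.7+d*.037,27]))
E
python3 nest.py
```

```text
[ 392.62130349 -256.21906748  158.89329152] [ 3.14148282e+00 -1.98829123e-04  3.77999368e-02] 11.275
brass 4664.0 [354.  410.5] [ 17. 410.] 90.0 [ 144.2 -349.2   27. ]
brass 1062.5 [427.9 345.3] [76.3 27.5] 82.6 [ 230.5 -420.6   27. ]
brass 1062.0 [129.9 345.3] [27.2 76. ] 6.3 [ 218.4 -102.6   27. ]
brass 78.5 [287.  96.] [10. 10.] 90.0 [ 479.4 -259.3   27. ]
brass 191.5 [171.5  21.2] [14.3 49.6] 49.4 [ 536.9 -158.    27. ]
brass 361.0 [120.5   5.5] [11. 57.] 90.0 [ 547.4 -115.2   27. ]
blue 154.5 [246.5  94.5] [11. 15.] 90.0 [ 478.4 -224.8   47. ]
pred [285.99128482  94.95040577]
pred [286.58934158 -17.81500037]
```

play_rows(
  translation=[
    [0.01,0,-0.005],
    [0.025,0,-0.01],
    [0.035,0,-0.01],
    [0.035,0,-0.01],
  ],
  yaw=[0,0,0,0],
)

```text
clock: 11.78
eef_pos: [428.1, -256.7, 148.4]
eef_rot: [-3.141, 0.0, 0.038]
wrist_force: [-0.1, -0.2, -1.8]
finger_gap: 59.5
finger_force: 50.0
```

```bash
python3 nest.py
```

```text
[ 427.65988509 -256.76503997  148.52676833] [-3.14132208e+00  3.85070633e-04  3.73031900e-02] 11.825
brass 4665.0 [354.  410.5] [ 17. 410.] 90.0 [ 189.1 -346.8   27. ]
brass 1062.0 [427.9 345. ] [75.3 27.6] 84.7 [ 273.3 -416.1   27. ]
brass 1075.5 [129.6 345.2] [27.6 76.1] 6.3 [ 261.2 -107.4   27. ]
brass 81.0 [173.9  60.2] [ 8. 32.] 37.7 [ 539.8 -162.5   27. ]
brass 101.5 [285.   27.5] [13. 10.] 90.0 [ 568.7 -255.7   27. ]
brass 4984.5 [103.5  31. ] [ 62. 105.] 90.0 [ 560.4 -104.6   27. ]
blue 80.0 [285.5   3. ] [ 6. 57.] 90.0 [ 581.8 -255.3   47. ]
blue 552.5 [241.5  18.5] [37. 17.] 90.0 [ 569.6 -221.5   47. ]
blue 210.0 [48.5  4. ] [ 8. 43.] 90.0 [574.2 -72.8  47. ]
pred [283.84027227 135.72556253]
pred [284.2521674   25.37471367]
```

Both pins are measured from close by: the nest centre is about (524.2,-257.3) with yaw 0.039, agreeing with the top view to about 1 mm. I'll approach.

play_rows(
  translation=[
    [0.03,-0.002,-0.01],
    [0.06,-0.004,-0.03],
    [0.067,-0.004,-0.06],
    [0.067,-0.004,-0.09],
    [0.067,-0.004,-0.115],
    [0.067,-0.004,-0.123],
    [0.067,-0.004,-0.123],
    [0.067,-0.004,-0.123],
  ],
  yaw=[0.002,0.002,0.002,0.002,0.002,0.002,0.002,0.002],
)

```text
clock: 12.82
eef_pos: [494.9, -261.3, 26.9]
eef_rot: [3.141, -0.001, 0.039]
wrist_force: [0.0, 0.4, -2.2]
finger_gap: 59.6
finger_force: 50.0
```

```bash
python3 - <<'E'
from h import *
t=grab('top','t_pre.png'); s=telemetry.read_state(); print(s['eef_pos'],s['eef_rot'],s['wrist_force'],s['moment'])
E
```

```text
[ 494.92481469 -261.24090453   26.87241917] [ 3.14063100e+00 -1.43828937e-03  3.87820694e-02] [ 0.02051978  0.46219162 -1.43282754] [-0.02039251  0.01126329 -0.00352233]
```

play_rows(
  translation=[
    [0,0.0003,-0.008],
    [0,0.0003,-0.014],
    [0,0.0003,-0.018],
    [0,0.0003,-0.0195],
    [0,0.0003,-0.0195],
  ],
  yaw=[0,0,0,0,0],
)

```text
clock: 13.5
eef_pos: [495.4, -260.8, 6.4]
eef_rot: [3.141, -0.002, 0.039]
wrist_force: [6.4, 0.5, -1.0]
finger_gap: 59.6
finger_force: 53.2
```

play_rows(
  translation=[
    [0,0,-0.001],
    [0,0,-0.002],
    [0,0,-0.003],
    [0,0,-0.004],
  ],
  yaw=[0,0,0,0],
)

```text
clock: 14.0
eef_pos: [495.5, -260.9, 2.8]
eef_rot: [3.141, -0.002, 0.039]
wrist_force: [5.1, 0.9, 7.0]
finger_gap: 59.6
finger_force: 52.3
```

play_rows(
  translation=[
    [0.0015,0,-0.001],
    [0.0028,0.0001,-0.002],
    [0.004,0.0001,-0.004],
    [0.0052,0.0002,-0.006],
    [0.006,0.0002,-0.008],
    [0.006,0.0002,-0.008],
  ],
  yaw=[0,0,0,0,0,0],
  force=25,
)

```text
clock: 14.75
eef_pos: [500.4, -260.3, -6.0]
eef_rot: [-3.141, 0.0, 0.039]
wrist_force: [0.8, -0.7, 1.1]
finger_gap: 59.7
finger_force: 25.0
```

```bash
cat > hold.py <<'E'
from h import *
s=telemetry.read_state(); w=grab('wrist'); t=grab('top')
print(s['eef_pos'],s['wrist_force'],s['moment'])
f=lambda c:cv2.cvtColor(c['pixels'],cv2.COLOR_RGB2BGR)
b=cv2.resize(f(w)[60:340,140:420],(400,400)); c=cv2.resize(f(grab('side'))[110:200,220:340],(400,300))
cv2.imwrite('pics/h_%d.png'%(s['clock']*100),np.hstack([b,cv2.copyMakeBorder(c,0,100,0,0,cv2.BORDER_CONSTANT)]))
# dark hole blobs in the wrist view
g=cv2.cvtColor(w['pixels'],cv2.COLOR_RGB2HSV)
m=cv2.inRange(g,(12,90,60),(28,255,255))[60:320,180:390]
for q in cv2.findContours(m,cv2.RETR_EXTERNAL,cv2.CHAIN_APPROX_NONE)[0]:
    if cv2.contourArea(q)>15: u=cv2.minAreaRect(q); print('brass',cv2.contourArea(q),np.array(u[0])+[180,60])
E
python3 hold.py; ls pics
```

```text
[ 500.40437793 -260.26157602   -6.01538971] [ 0.82959006 -0.69238715  1.1223935 ] [-0.2103621   0.11723608  0.01855696]
bot.png
c1.png
c2.png
h_1475.png
l1.png
l2.png
l3.png
nest_w.png
side0.png
t_pre.png
top0.png
w1.png
```

play_rows(
  translation=[
    [0.0005,0,-0.002],
    [0.001,0,-0.004],
    [0.0015,0,-0.006],
    [0.0018,0,-0.008],
    [0.002,0,-0.0085],
    [0.002,0,-0.0085],
  ],
  yaw=[0,0,0,0,0,0],
  force=20,
)

```text
clock: 15.65
eef_pos: [502.9, -260.4, -14.0]
eef_rot: [3.141, -0.001, 0.039]
wrist_force: [1.9, 0.5, 6.0]
finger_gap: 59.5
finger_force: 20.0
```

```bash
python3 hold.py
```

```text
[ 502.86136856 -260.38006328  -14.03514952] [1.89189187 0.47109675 6.03652956] [ 0.225881   -0.33824758 -0.012638  ]
brass 56.0 [277.  305.5]
brass 280.5 [276. 124.]
```

play_rows(
  translation=[
    [0.0003,0,-0.001],
    [0.0004,0,-0.002],
    [0.0005,0,-0.003],
    [0.0005,0,-0.003],
  ],
  yaw=[0,0,0,0],
  force=15,
)

```text
clock: 16.3
eef_pos: [503.5, -260.2, -17.5]
eef_rot: [-3.142, -0.001, 0.039]
wrist_force: [6.2, 1.9, -0.4]
finger_gap: 59.8
finger_force: 15.0
```

```bash
cat > prof.py <<'E'
from h import *
w=grab('wrist'); g=cv2.cvtColor(w['pixels'],cv2.COLOR_RGB2GRAY); p=telemetry.read_state()['eef_pos']; print(p)
hsv=cv2.cvtColor(w['pixels'],cv2.COLOR_RGB2HSV)
# column through the centre: plate front edge row; coarse print
for u in (245,277,310): print(u,[int(x) for x in g[80:330:5,u-1:u+2].mean(1)])
ex=np.array([np.cos(.039),np.sin(.039),0]);ey=np.array([-ex[1],ex[0],0]);N=np.array([524.2,-257.3,0])
P=lambda x,y,z:proj(w,N+x*ex+y*ey+[0,0,z]).round(1).tolist()
print('flat pred: far hole ctr top',P(45,0,31),'near',P(-45,0,31),'pins',P(45,0,27),P(-45,0,27),'plate far corners top',P(65,30,31),P(65,-30,31),'near edge',P(-65,0,31),'fence top',P(65,0,47))
for z in(26,36):print('tilt5 corner',P(64.7,0,31+11))
E
python3 prof.py
```

```text
[ 503.45675812 -260.19131862  -17.52524943]
245 [239, 214, 214, 213, 216, 217, 218, 217, 217, 219, 218, 217, 219, 218, 217, 219, 218, 218, 218, 220, 98, 97, 98, 100, 100, 99, 98, 101, 99, 100, 100, 98, 99, 101, 99, 98, 99, 98, 99, 97, 97, 100, 97, 99, 100, 96, 96, 98, 96, 43]
277 [235, 210, 211, 211, 212, 211, 216, 127, 204, 205, 201, 215, 234, 178, 96, 213, 213, 211, 212, 212, 213, 213, 153, 98, 96, 95, 97, 99, 101, 96, 99, 97, 97, 97, 95, 98, 98, 95, 96, 96, 96, 96, 96, 96, 96, 88, 87, 115, 112, 45]
310 [232, 209, 211, 211, 211, 213, 211, 212, 211, 212, 212, 210, 212, 216, 100, 99, 101, 98, 100, 100, 100, 101, 102, 101, 97, 98, 100, 97, 98, 99, 100, 99, 99, 99, 97, 100, 96, 97, 97, 98, 97, 95, 98, 97, 95, 94, 97, 95, 97, 43]
flat pred: far hole ctr top [275.5, 125.2] near [276.0, 312.5] pins [275.6, 125.0] [276.0, 308.4] plate far corners top [203.7, 76.3] [347.1, 76.2] near edge [276.1, 348.1] fence top [274.9, 71.8]
tilt5 corner [275.1, 74.1]
tilt5 corner [275.1, 74.1]
```

The plate is down and its far hole shows at rows 115–152, about 3 mm short of snug in x. I'll push +x first, then +y.

play_rows(
  translation=[
    [0.001,0,0],
    [0.002,0.0001,0],
    [0.003,0.0001,0],
    [0.004,0.0001,0],
    [0.004,0.0001,0],
  ],
  yaw=[0,0,0,0,0],
  force=25,
)

```text
clock: 16.98
eef_pos: [506.7, -260.3, -17.4]
eef_rot: [-3.141, 0.001, 0.039]
wrist_force: [-0.3, 0.8, -1.5]
finger_gap: 59.7
finger_force: 25.0
```

```bash
python3 prof.py; python3 hold.py
```

```text
[ 506.73998708 -260.2944881   -17.38048151]
245 [51, 220, 214, 217, 216, 217, 218, 219, 220, 219, 218, 220, 219, 220, 219, 218, 219, 220, 219, 225, 98, 99, 99, 99, 99, 99, 100, 100, 100, 100, 99, 100, 101, 99, 98, 102, 99, 100, 98, 100, 99, 98, 100, 97, 99, 98, 98, 98, 99, 44]
277 [53, 216, 212, 213, 212, 213, 217, 238, 122, 184, 206, 204, 149, 117, 99, 216, 212, 213, 214, 213, 213, 213, 96, 98, 100, 97, 98, 95, 97, 98, 97, 97, 97, 96, 98, 98, 97, 97, 98, 96, 98, 97, 97, 96, 98, 84, 86, 87, 113, 42]
310 [55, 217, 211, 214, 210, 212, 213, 214, 213, 212, 214, 213, 214, 155, 101, 100, 101, 103, 101, 100, 101, 98, 99, 99, 103, 101, 101, 100, 101, 100, 101, 99, 98, 98, 99, 100, 97, 97, 97, 99, 97, 100, 99, 97, 96, 96, 95, 97, 96, 45]
flat pred: far hole ctr top [275.0, 133.1] near [275.6, 318.5] pins [275.1, 132.7] [275.6, 314.2] plate far corners top [203.6, 84.7] [346.2, 84.6] near edge [275.7, 353.6] fence top [274.4, 81.3]
tilt5 corner [274.5, 83.2]
tilt5 corner [274.5, 83.2]
[ 506.73998708 -260.2944881   -17.38048151] [-1.06759387  0.51976741 -2.51143883] [-0.02121563  0.26696196  0.03365523]
brass 225.5 [276. 311.]
brass 347.5 [276. 131.]
```

play_rows(
  translation=[
    [0,0,-0.001],
    [0,0,-0.002],
    [0.001,0,-0.002],
    [0.002,0.0001,-0.002],
    [0.003,0.0001,-0.002],
  ],
  yaw=[0,0,0,0,0],
  force=15,
)

```text
clock: 17.8
eef_pos: [508.2, -260.2, -19.0]
eef_rot: [-3.141, 0.004, 0.039]
wrist_force: [-18.2, -0.5, 10.9]
finger_gap: 59.8
finger_force: 15.0
```

play_rows(
  translation=[
    [-0.001,0.001,0.001],
    [-0.001,0.002,0.001],
    [-0.001,0.003,0.001],
    [-0.001,0.003,0.001],
  ],
  yaw=[0,0,0,0],
  force=10,
)

```text
clock: 18.3
eef_pos: [508.4, -259.0, -18.3]
eef_rot: [3.139, 0.0, 0.038]
wrist_force: [-6.4, -12.4, -2.3]
finger_gap: 59.9
finger_force: 10.0
```

Both fences are in contact (−6 N in x, −12 N in y). I'll release, lift and check.

play_rows(
  translation=[
    [0,0,0],
    [0,0,0],
    [-0.0005,-0.002,0],
    [-0.0005,-0.002,0],
  ],
  yaw=[0,0,0,0],
  hand=0.8,
)

```text
clock: 18.8
eef_pos: [508.6, -259.3, -18.2]
eef_rot: [3.142, -0.0, 0.039]
wrist_force: [-1.3, -0.0, -0.1]
finger_gap: 75.3
finger_force: 0.0
```

play_rows(
  translation=[
    [-0.005,0,0.01],
    [-0.01,0,0.04],
    [-0.03,0,0.08],
    [-0.06,0,0.12],
    [-0.085,0,0.16],
    [-0.085,0,0.16],
    [-0.085,0,0.16],
  ],
  yaw=[0,0,0,0,0,0,0],
  hand=1,
)

```text
clock: 19.68
eef_pos: [423.3, -259.1, 141.6]
eef_rot: [3.142, -0.0, 0.039]
wrist_force: [0.2, -0.4, -0.4]
finger_gap: 93.7
finger_force: 0.0
```

```bash
cat > chk.py <<'E'
from h import *
w=grab('wrist','chk.png'); st=telemetry.read_state(); print(st['eef_pos'],st['wrist_force'],st['clock'])
yaw=.039;ex=np.array([np.cos(yaw),np.sin(yaw),0]);ey=np.array([-ex[1],ex[0],0]);N=np.array([524.2,-257.3,0])
P=lambda x,y,z:proj(w,N+x*ex+y*ey+[0,0,z])
def tonest(u,z): d=onplane(w,*u,z)-N; return np.round([d@ex,d@ey],1)
hsv=cv2.cvtColor(w['pixels'],cv2.COLOR_RGB2HSV)
for n,lo,hi,z in(('brass',(12,90,60),(28,255,255),27),('blue',(105,120,30),(125,255,255),47)):
    for q in cv2.findContours(cv2.inRange(hsv,lo,hi),cv2.RETR_EXTERNAL,cv2.CHAIN_APPROX_NONE)[0]:
        if cv2.contourArea(q)>25 and cv2.boundingRect(q)[1]<280:
            u=cv2.minAreaRect(q); print(n,np.round(u[0],1),np.round(u[1],1),round(u[2],1),'nest',tonest(u[0],z), 'box',[tonest(b,z).tolist() for b in cv2.boxPoints(u)] if n=='blue' else '')
# rectified top-down patch at plate-top height, 3 px/mm
def rect(z,name):
    c=[(-85,50),(85,50),(85,-50),(-85,-50)]
    M=cv2.getPerspectiveTransform(np.float32([P(x,y,z) for x,y in c]),np.float32([[(x+85)*4,(50-y)*4] for x,y in c]))
    im=cv2.warpPerspective(w['pixels'],M,(680,400)); cv2.imwrite('pics/'+name,cv2.cvtColor(im,cv2.COLOR_RGB2BGR)); return im
E
cat > r.py <<'E'
from chk import *
import sys
im=rect(float(sys.argv[1]),sys.argv[2]); g=cv2.GaussianBlur(cv2.cvtColor(im,cv2.COLOR_RGB2GRAY),(3,3),0).astype(int)
def edges(line,off,thr=14):
    d=np.diff(line); return [(round((i+.5)/4+off,1),int(d[max(0,i-2):i+3].sum())) for i in range(2,len(d)-2) if abs(d[i])>thr and abs(d[i])==abs(d[i-2:i+3]).max()]
for x in(-55,-25,0,25,55): print('x',x,[(round(50-(a),1),b) for a,b in edges(g[:,int((x+85)*4)],0)])
for y in(-22,-15,15,22): print('y',y,edges(g[int((50-y)*4)],-85))
E
python3 r.py 31 rect1.png
```

```text
[ 423.32391115 -258.89482253  141.05564609] [-0.11663244 -0.13880922  0.26276037] 19.725
brass [282.5 131. ] [10. 11.] 90.0 nest [-44.3  -0.3] box 
brass [282.5  19.5] [13. 11.] 90.0 nest [44.3 -0.1] box 
brass [88.5 26.5] [53. 97.] 90.0 nest [ 39.2 157.9] box 
blue [240. 141.] [30. 14.] 90.0 nest [-51.5  34.9] box [[-39.4, 40.2], [-39.4, 28.8], [-63.8, 29.4], [-63.8, 41.0]]
blue [236.5  14.5] [29. 15.] 90.0 nest [43.2 35. ] box [[53.1, 40.3], [53.1, 29.1], [33.1, 29.5], [33.1, 41.0]]
x -55 [(25.9, 64), (25.6, 71), (17.1, -71)]
x -25 [(-30.6, -81)]
x 0 [(-30.9, -76)]
x 25 [(-30.6, -72), (-30.9, -66)]
x 55 [(25.4, 66), (-30.9, -74)]
y -22 [(-43.6, 57), (57.9, -153)]
y -15 [(57.9, -158)]
y 15 [(-38.1, 77), (57.9, -159)]
y 22 [(57.9, -157)]
```

```bash
python3 - <<'E'
from r import *
E
cat >> r.py <<'E'
for y in(-4,0,4): print('y',y,edges(g[int((50-y)*4)],-85,8))
for x in(-47,-45,-43,43,45,47): print('x',x,[(round(50-(a),1),b) for a,b in edges(g[:,int((x+85)*4)],0,8)])
E
python3 r.py 31 rect2.png | tail -9
```

```text
[ 423.31294822 -258.83687659  140.78092763] [ 0.63872126 -0.53109126  0.63348004] 19.775
brass [283. 131.] [10. 10.] 90.0 nest [-44.3  -0.4] box 
brass [283.3  18.8] [12.7 12. ] 45.0 nest [44.6 -0.4] box 
brass [88.5 26. ] [52. 97.] 90.0 nest [ 39.3 157.9] box 
blue [240. 141.] [30. 14.] 90.0 nest [-51.5  35.1] box [[-39.5, 40.4], [-39.5, 29.1], [-63.8, 29.6], [-63.8, 41.2]]
blue [237.   14.5] [29. 16.] 90.0 nest [42.9 34.8] box [[52.8, 40.6], [52.8, 28.5], [32.8, 29.0], [32.8, 41.2]]
y -4 [(-36.4, 63), (39.4, -71), (47.1, 74), (47.4, 70), (50.1, -80), (52.1, 46), (52.4, 43), (57.4, -162)]
y 0 [(-35.6, 68), (-35.4, 60), (36.4, -31), (38.6, -45), (47.4, -24), (48.6, 66), (50.9, -112), (52.4, 44), (52.6, 56), (52.9, 58), (53.1, 53), (57.4, -158)]
y 4 [(-35.4, 60), (37.6, -40), (37.9, -29), (39.4, 38), (48.9, -97), (51.6, 49), (57.4, -166)]
x -47 [(46.6, -37), (45.9, -47), (43.1, -35), (25.9, 72), (16.6, -72)]
x -45 [(45.9, -53), (45.6, -44), (43.1, -37), (25.9, 71), (16.6, -75), (16.4, -66)]
x -43 [(46.4, -49), (46.1, -53), (45.9, -51), (30.1, 33), (25.9, 70), (16.6, -72), (16.4, -65), (-21.1, 62), (-21.4, 68), (-30.6, -81)]
x 43 [(46.1, -55), (42.9, -37), (42.1, -48), (29.9, 66), (25.9, 45), (7.9, -50), (5.4, 32), (5.1, 36), (-2.9, -46), (-5.1, 64), (-30.6, -76), (-34.6, 45)]
x 45 [(46.1, -53), (45.9, -50), (29.9, 41), (25.9, 67), (8.4, -44), (8.1, -46), (5.1, 55), (-3.6, -40), (-5.1, 66), (-7.6, -48), (-30.6, -73), (-34.6, 48)]
x 47 [(45.9, -51), (29.9, 36), (25.9, 64), (7.9, -52), (7.6, -50), (5.1, 82), (3.6, -26), (3.4, -39), (2.9, -39), (-6.9, -50), (-8.6, 36), (-30.6, -74)]Traceback (most recent call last):
  File "<stdin>", line 1, in <module>
  File "r.py", line 3, in <module>
    im=rect(float(sys.argv[1]),sys.argv[2]); g=cv2.GaussianBlur(cv2.cvtColor(im,cv2.COLOR_RGB2GRAY),(3,3),0).astype(int)
                  ~~~~~~~~^^^
IndexError: list index out of range
```

The holed plate's hole is centred on its pin in x and y to about 0.3 mm and its edge is parallel to the fence, so it is snug. Now the green plate.

play_rows(
  translation=[
    [0.01,0.03,0.04],
    [0.02,0.08,0.07],
    [0.035,0.13,0.07],
    [0.05,0.18,0.07],
    [0.07,0.22,0.07],
    [0.075,0.234,0.07],
    [0.075,0.234,0.07],
    [0.075,0.234,0.07],
  ],
  yaw=[0.03,0.06,0.09,0.12,0.15,0.161,0.161,0.161],
)

```text
clock: 20.82
eef_pos: [498.1, -26.2, 211.5]
eef_rot: [3.142, 0.001, 0.199]
wrist_force: [-0.1, 0.3, 0.2]
finger_gap: 94.0
finger_force: 0.0
```

```bash
python3 - <<'E'
from h import *
w=grab('wrist','g.png'); st=telemetry.read_state(); print(st['eef_pos'],st['eef_rot'],st['clock'])
hsv=cv2.cvtColor(w['pixels'],cv2.COLOR_RGB2HSV)
m=cv2.inRange(hsv,(60,60,20),(95,255,255)); m[:, :150]=0; m[280:]=0
m=cv2.morphologyEx(m,cv2.MORPH_CLOSE,np.ones((15,15)))
q=max(cv2.findContours(m,cv2.RETR_EXTERNAL,cv2.CHAIN_APPROX_NONE)[0],key=cv2.contourArea)
a=cv2.approxPolyDP(cv2.convexHull(q),5,True)[:,0]; print(cv2.contourArea(q),a.tolist())
c0=np.array([544.8,-24.2,66.6]);y=.2
ex=np.array([np.cos(y)*.866,np.sin(y)*.866,.5]);ey=np.array([-np.sin(y),np.cos(y),0])
for i,j in((1,1),(1,-1),(-1,-1),(-1,1)): print('pred',proj(w,c0+65*i*ex+30*j*ey).round(1))
E
```

```text
[498.15725111 -26.29922719 211.65076548] [3.14155467e+00 2.60939194e-04 1.98151186e-01] 20.875
7227.5 [[320, 71], [314, 189], [262, 191], [253, 73]]
pred [252.5  75.1]
pred [324.5  75. ]
pred [314.3 191.5]
pred [258.8 191.6]
```

play_rows(
  translation=[
    [0.015,0,-0.02],
    [0.03,0,-0.06],
    [0.038,0,-0.1],
    [0.038,0,-0.14],
    [0.038,0,-0.17],
    [0.038,0,-0.19],
    [0.038,0,-0.1995],
    [0.038,0,-0.1995],
    [0.038,0,-0.1995],
  ],
  yaw=[0.005,0.01,0.016,0.016,0.016,0.016,0.016,0.016,0.016],
)

```text
clock: 22.0
eef_pos: [536.9, -25.5, 13.2]
eef_rot: [3.141, -0.001, 0.215]
wrist_force: [0.5, -0.4, 1.1]
finger_gap: 94.1
finger_force: 0.0
```

play_rows(
  translation=[
    [0,0,0],
    [0,0,0],
    [0,0,0],
    [0,0,0],
    [0,0,0],
    [0,0,0],
    [0,0,0],
  ],
  yaw=[0,0,0,0,0,0,0],
  hand=0.5,
  force=15,
)

```text
clock: 22.88
eef_pos: [536.5, -25.3, 12.4]
eef_rot: [3.141, -0.0, 0.216]
wrist_force: [-0.3, -1.3, 3.3]
finger_gap: 59.5
finger_force: 15.0
```

Gripped. I'll raise the force and lift.

play_rows(
  translation=[
    [0,0,0],
    [0,0,0],
    [0,0,0.003],
    [0,0,0.008],
    [0,0,0.02],
    [0,0,0.05],
    [0,0,0.09],
    [0,0,0.13],
    [0,0,0.17],
    [0,0,0.17],
    [0,0,0.17],
  ],
  yaw=[0,0,0,0,0,0,0,0,0,0,0],
  force=50,
)

```text
clock: 24.25
eef_pos: [536.0, -25.1, 181.6]
eef_rot: [-3.141, 0.001, 0.216]
wrist_force: [-0.8, 0.5, -2.8]
finger_gap: 59.5
finger_force: 50.0
```

```bash
python3 - <<'E'
from h import *
from scipy.optimize import least_squares
w=grab('wrist','g2.png'); st=telemetry.read_state(); p=st['eef_pos']; yaw=st['eef_rot'][2]; print(p,st['wrist_force'],st['finger_gap'])
hsv=cv2.cvtColor(w['pixels'],cv2.COLOR_RGB2HSV)
m=cv2.inRange(hsv,(60,60,20),(95,255,255)); m[:, :150]=0; m[:,420:]=0
m=cv2.morphologyEx(m,cv2.MORPH_CLOSE,np.ones((25,25)))
q=max(cv2.findContours(m,cv2.RETR_EXTERNAL,cv2.CHAIN_APPROX_NONE)[0],key=cv2.contourArea)
print(cv2.approxPolyDP(cv2.convexHull(q),5,True)[:,0].tolist())
ex=np.array([np.cos(yaw),np.sin(yaw),0]);ey=np.array([-ex[1],ex[0],0]);ez=np.array([0,0,1.])
for t in(28,30,32):
  t=np.radians(t);a=np.cos(t)*ex+np.sin(t)*ez;n=-np.sin(t)*ex+np.cos(t)*ez
  c=p+42.5*ez+15*a
  print(np.degrees(t).round(),[proj(w,c+k*n+65*i*a+30*j*ey).round(1).tolist() for k,i,j in((5,1,1),(5,1,-1),(-5,1,1),(-5,1,-1),(5,-1,-1),(5,-1,1))])
E
```

```text
[535.82949851 -25.08031639 181.12467555] [-0.24824691  0.47992152 -1.75152302] 59.06278353608944
[[360, 119], [369, 323], [192, 323], [193, 122]]
28.0 [[191.8, 121.8], [370.4, 121.8], [196.8, 107.8], [365.2, 107.8], [332.4, 324.6], [228.2, 324.6]]
30.0 [[190.4, 126.6], [371.8, 126.6], [195.4, 111.2], [366.6, 111.2], [332.1, 322.0], [228.5, 322.0]]
32.0 [[189.1, 131.8], [373.2, 131.8], [194.0, 115.0], [368.1, 115.0], [331.8, 319.4], [228.8, 319.3]]
```

The green plate is lifted with its tilt still about 30°. I'll carry it round the bottle on the robot side and come to a hover over the nest.

play_rows(
  translation=[
    [-0.03,-0.01,0.02],
    [-0.065,-0.04,0.03],
    [-0.09,-0.08,0.03],
    [-0.1,-0.12,0.03],
    [-0.1,-0.16,0.02],
    [-0.1,-0.2,0],
    [-0.09,-0.225,-0.03],
    [-0.07,-0.234,-0.06],
    [-0.05,-0.236,-0.09],
    [-0.038,-0.236,-0.115],
    [-0.0375,-0.2362,-0.121],
    [-0.0375,-0.2362,-0.121],
  ],
  yaw=[-0.02,-0.04,-0.06,-0.08,-0.1,-0.12,-0.14,-0.16,-0.177,-0.177,-0.177,-0.177],
)

```text
clock: 25.8
eef_pos: [498.4, -261.3, 61.1]
eef_rot: [-3.141, 0.001, 0.039]
wrist_force: [-0.4, 0.6, -2.1]
finger_gap: 59.7
finger_force: 50.0
```

play_rows(
  translation=[
    [0,0,0],
    [0,0,0],
  ],
  yaw=[0,0],
)

```text
clock: 26.05
eef_pos: [499.1, -261.6, 62.2]
eef_rot: [3.141, -0.001, 0.039]
wrist_force: [0.7, 0.5, -2.4]
finger_gap: 59.2
finger_force: 50.0
```

play_rows(
  translation=[
    [0,0,-0.012],
    [0,0,-0.026],
    [0,0,-0.036],
    [0,0,-0.04],
    [0,0,-0.04],
  ],
  yaw=[0,0,0,0,0],
)

```text
clock: 26.68
eef_pos: [498.9, -261.4, 21.0]
eef_rot: [-3.141, 0.0, 0.039]
wrist_force: [-0.4, -0.0, -2.0]
finger_gap: 59.2
finger_force: 50.0
```

play_rows(
  translation=[
    [0,0,-0.001],
    [0,0,-0.002],
    [0,0,-0.003],
  ],
  yaw=[0,0,0],
  force=30,
)

```text
clock: 27.05
eef_pos: [499.0, -261.4, 18.4]
eef_rot: [3.141, -0.0, 0.039]
wrist_force: [0.4, -0.5, -1.8]
finger_gap: 59.6
finger_force: 30.0
```

play_rows(
  translation=[
    [0,0,-0.001],
    [0.001,0,-0.0025],
    [0.0022,0.0001,-0.0045],
    [0.0033,0.0001,-0.0065],
    [0.0044,0.0002,-0.0085],
    [0.0054,0.0002,-0.0105],
    [0.0063,0.0002,-0.013],
    [0.0063,0.0002,-0.013],
  ],
  yaw=[0,0,0,0,0,0,0,0],
  force=20,
)

```text
clock: 28.05
eef_pos: [505.2, -261.1, 5.0]
eef_rot: [-3.141, 0.0, 0.039]
wrist_force: [1.4, -0.3, 0.5]
finger_gap: 59.3
finger_force: 20.0
```

play_rows(
  translation=[
    [0.0008,0,-0.002],
    [0.0015,0,-0.004],
    [0.002,0.0001,-0.006],
    [0.0025,0.0001,-0.008],
    [0.0027,0.0001,-0.0095],
    [0.0027,0.0001,-0.0095],
  ],
  yaw=[0,0,0,0,0,0],
  force=15,
)

```text
clock: 28.8
eef_pos: [507.8, -260.9, -1.8]
eef_rot: [-3.141, 0.0, 0.039]
wrist_force: [-14.7, 7.8, 33.5]
finger_gap: 59.8
finger_force: 32.6
```

play_rows(
  translation=[
    [0.0002,0,-0.001],
    [0.0003,0,-0.002],
    [0.0003,0,-0.003],
    [0.0003,0,-0.003],
  ],
  yaw=[0,0,0,0],
  force=10,
)

```text
clock: 29.3
eef_pos: [508.2, -260.7, -3.0]
eef_rot: [-3.141, 0.0, 0.04]
wrist_force: [-24.2, 13.1, 56.7]
finger_gap: 59.8
finger_force: 34.3
```

Something is blocking the plate (57 N upward, −24 N in x), probably its far end on the fence. I'll back off and look.

play_rows(
  translation=[
    [0,0,0.002],
    [-0.001,-0.0005,0.004],
    [-0.002,-0.001,0.005],
    [-0.003,-0.001,0.006],
    [-0.003,-0.001,0.006],
  ],
  yaw=[0,0,0,0,0],
  force=20,
)

```text
clock: 29.92
eef_pos: [505.7, -262.1, -0.9]
eef_rot: [3.141, -0.001, 0.039]
wrist_force: [3.3, 2.0, 4.2]
finger_gap: 60.0
finger_force: 21.8
```

```bash
python3 - <<'E'
from h import *
st=telemetry.read_state(); print(st['eef_pos'],st['wrist_force'],st['moment'],st['finger_force'],st['clock'])
w=grab('wrist');s=grab('side');t=grab('top')
f=lambda c:cv2.cvtColor(c['pixels'],cv2.COLOR_RGB2BGR)
a=f(w)[0:380,130:430]; a=cv2.resize(a,(474,600)); b=cv2.resize(f(s)[115:185,235:345],(326,208),interpolation=cv2.INTER_CUBIC); c=cv2.resize(f(t)[185:290,340:440],(326,342),interpolation=cv2.INTER_CUBIC)
cv2.imwrite('pics/jam.png',np.hstack([a,np.vstack([b,c,np.zeros((50,326,3),np.uint8)])]))
E
```

```text
[ 505.6907636  -262.06801209   -0.9306779 ] [3.27936076 2.01143714 4.18539892] [ 0.73291346 -0.64004935 -0.13578116] 21.793364379554987 29.925
```

View pics/jam.png

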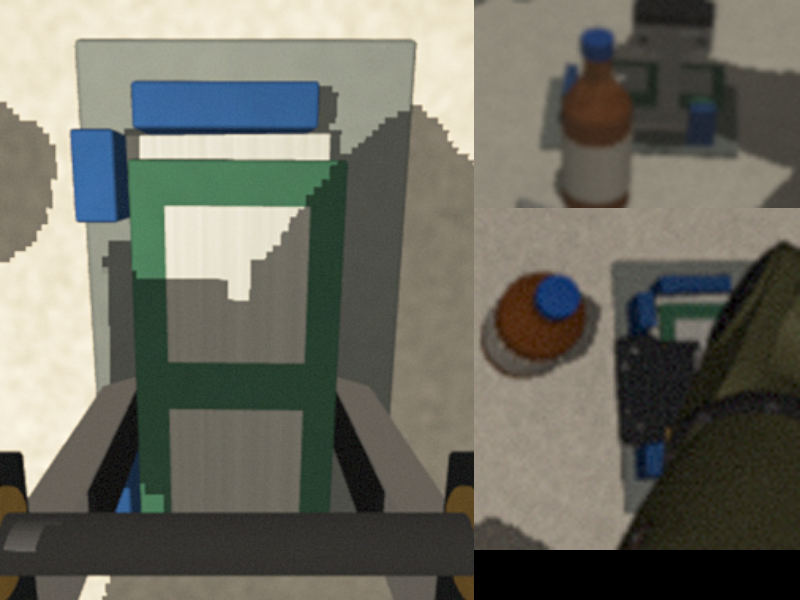

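The view shows the green plate in line with the corner but still slightly tilted. The tool is about 3 mm off in −y, so the +y fingertip came down on the edge of the plate below. I'll raise a little, shift +y until the side fence is felt, then continue down.

play_rows(
  translation=[
    [0,0,0.001],
    [0,0.001,0.002],
    [0,0.002,0.002],
    [0,0.003,0.002],
    [0,0.004,0.002],
    [0,0.004,0.002],
  ],
  yaw=[0,0,0,0,0,0],
  force=15,
)

```text
clock: 30.82
eef_pos: [505.1, -259.0, 0.7]
eef_rot: [3.14, 0.0, 0.039]
wrist_force: [-1.6, -7.7, -5.3]
finger_gap: 59.7
finger_force: 15.0
```

play_rows(
  translation=[
    [0.0003,0,-0.001],
    [0.0006,0,-0.002],
    [0.001,0,-0.003],
    [0.0013,0,-0.004],
    [0.0013,0,-0.004],
  ],
  yaw=[0,0,0,0,0],
  force=10,
)

```text
clock: 31.45
eef_pos: [506.6, -259.2, -2.1]
eef_rot: [3.14, -0.0, 0.039]
wrist_force: [-6.6, -3.9, 9.9]
finger_gap: 60.0
finger_force: 13.9
```

```bash
cat > st.py <<'E'
from h import *
w=grab('wrist'); st=telemetry.read_state(); print(st['eef_pos'],st['wrist_force'],st['finger_force'],st['clock'])
yaw=.039;ex=np.array([np.cos(yaw),np.sin(yaw),0]);ey=np.array([-ex[1],ex[0],0]);N=np.array([524.2,-257.3,0])
def nest(u,v,z): d=onplane(w,u,v,z)-N; return [round(float(d@ex),1),round(float(d@ey),1)]
hsv=cv2.cvtColor(w['pixels'],cv2.COLOR_RGB2HSV)
def box(lo,hi,roi,z,name,mn=60):
    x0,y0,x1,y1=roi; m=np.zeros(hsv.shape[:2],np.uint8); m[y0:y1,x0:x1]=cv2.inRange(hsv,lo,hi)[y0:y1,x0:x1]
    for q in cv2.findContours(m,cv2.RETR_EXTERNAL,cv2.CHAIN_APPROX_NONE)[0]:
        if cv2.contourArea(q)>mn:
            b=cv2.boxPoints(cv2.minAreaRect(q)); print(name,cv2.boundingRect(q),[nest(*p,z) for p in b])
box((0,0,190),(180,40,255),(205,40,350,130),31,'bright',40)
box((105,120,30),(125,255,255),(150,30,370,330),47,'blue')
box((60,60,20),(95,255,255),(200,60,360,330),41,'green')
print(hsv[70:125:2,280].tolist())
E
python3 st.py
```

```text
[ 506.57192704 -259.18076748   -2.07739409] [-5.97621695 -3.14362584  9.33129393] 13.928767496254295 31.5
bright (219, 87, 126, 11) [[65.0, 27.1], [65.0, -30.6], [60.5, -30.7], [60.6, 27.3]]
blue (203, 287, 16, 38) [[-47.8, 37.1], [-27.8, 36.1], [-27.8, 28.9], [-47.8, 29.7]]
blue (181, 84, 35, 59) [[65.1, 40.5], [65.0, 26.3], [41.1, 27.3], [41.1, 42.1]]
blue (220, 54, 119, 32) [[76.8, 23.7], [76.8, -24.8], [64.6, -25.3], [64.7, 24.2]]
green (210, 101, 139, 224) [[58.4, 29.8], [58.4, -30.9], [-51.6, -35.9], [-51.5, 34.9]]
[[106, 160, 156], [107, 160, 156], [106, 165, 158], [105, 169, 154], [106, 157, 159], [106, 168, 156], [106, 158, 131], [107, 177, 59], [27, 15, 152], [24, 32, 224], [24, 31, 220], [25, 29, 220], [24, 29, 220], [24, 29, 222], [26, 33, 161], [21, 30, 110], [69, 102, 108], [69, 100, 130], [68, 97, 131], [68, 104, 127], [67, 99, 129], [70, 102, 128], [69, 103, 126], [69, 100, 128], [69, 102, 128], [70, 100, 127], [70, 106, 125], [69, 98, 127]]
```

The holed plate is still snug. The green plate is essentially flat now (far top edge at about z = 43) and about 6.5 mm short of the end fence. I'll slide it +x.

play_rows(
  translation=[
    [0.0,0,0.0005],
    [0.0015,0,0.0005],
    [0.003,0.0001,0.0005],
    [0.0045,0.0002,0.0005],
    [0.006,0.0002,0.0005],
    [0.006,0.0002,0.0005],
  ],
  yaw=[0,0,0,0,0,0],
  force=20,
)

```text
clock: 32.25
eef_pos: [512.1, -258.9, -2.0]
eef_rot: [3.14, 0.001, 0.039]
wrist_force: [-7.3, -4.6, 8.0]
finger_gap: 59.8
finger_force: 23.6
```

```bash
python3 st.py | head -6
```

```text
[ 512.16700945 -258.86439547   -1.95183546] [-7.31858082 -4.59788491  8.43127858] 23.579966860706918 32.3
blue (203, 286, 16, 39) [[-42.3, 37.2], [-21.7, 36.1], [-21.7, 28.9], [-42.3, 29.8]]
blue (182, 98, 34, 58) [[65.1, 40.5], [65.1, 26.6], [41.1, 27.6], [41.1, 42.1]]
blue (221, 68, 118, 31) [[77.0, 23.6], [77.0, -25.0], [65.0, -25.4], [65.1, 24.0]]
green (210, 101, 139, 224) [[64.0, 29.8], [64.0, -30.8], [-46.1, -35.9], [-46.0, 35.0]]
[[107, 158, 158], [106, 168, 152], [107, 162, 157], [105, 165, 155], [106, 156, 154], [106, 156, 154], [107, 161, 155], [106, 161, 158], [106, 161, 158], [106, 164, 157], [106, 162, 161], [107, 159, 160], [106, 161, 166], [105, 162, 129], [107, 134, 63], [16, 33, 115], [69, 97, 103], [71, 103, 131], [68, 99, 131], [66, 102, 128], [68, 102, 128], [69, 102, 123], [68, 103, 129], [68, 96, 130], [69, 107, 126], [70, 97, 131], [69, 101, 129], [69, 105, 129]]
```

play_rows(
  translation=[
    [0.001,0,0],
    [0.002,0,0],
    [0.003,0.0001,0],
    [0.003,0.0001,0],
  ],
  yaw=[0,0,0,0],
)

```text
clock: 32.8
eef_pos: [513.6, -258.8, -2.1]
eef_rot: [3.141, 0.004, 0.039]
wrist_force: [-19.6, -4.8, 14.1]
finger_gap: 60.0
finger_force: 25.6
```

play_rows(
  translation=[
    [-0.001,0.0005,0.0005],
    [-0.001,0.001,0.0005],
    [-0.001,0.0015,0.0005],
    [-0.001,0.0015,0.0005],
  ],
  yaw=[0,0,0,0],
  force=12,
)

```text
clock: 33.3
eef_pos: [513.8, -258.8, -1.8]
eef_rot: [3.138, 0.001, 0.038]
wrist_force: [-6.6, -16.3, -0.2]
finger_gap: 59.8
finger_force: 13.1
```

```bash
python3 st.py | head -6
```

```text
[ 513.82281534 -258.79868681   -1.85992349] [ -7.74129728 -16.25770778   0.91549166] 13.132600441285831 33.35
blue (203, 287, 16, 38) [[-20.5, 36.3], [-20.6, 29.1], [-40.6, 29.9], [-40.6, 37.4]]
blue (183, 102, 29, 58) [[65.1, 40.5], [65.6, 29.3], [41.0, 29.3], [40.5, 40.9]]
blue (221, 72, 118, 30) [[65.5, 24.2], [77.1, 23.7], [77.1, -25.0], [65.5, -25.4]]
green (210, 101, 139, 224) [[-44.3, 35.2], [65.7, 29.9], [65.7, -30.8], [-44.5, -35.8]]
[[32, 32, 119], [106, 138, 105], [106, 164, 149], [106, 166, 149], [106, 156, 157], [106, 160, 155], [107, 162, 154], [106, 168, 156], [106, 161, 160], [106, 163, 160], [106, 166, 158], [106, 163, 160], [106, 164, 160], [106, 160, 161], [106, 162, 161], [108, 154, 137], [72, 105, 95], [68, 101, 126], [67, 100, 128], [68, 98, 125], [68, 97, 134], [70, 98, 130], [70, 104, 128], [68, 96, 130], [69, 104, 128], [70, 103, 129], [69, 99, 126], [70, 108, 127]]
```

Flush to both fences. I'll release gently.

play_rows(
  translation=[
    [0,0,0],
    [0,0,0],
    [0,-0.0015,0],
    [0,-0.0015,0],
    [0,-0.0015,0],
  ],
  yaw=[0,0,0,0,0],
  hand=0.8,
)

```text
clock: 33.98
eef_pos: [514.6, -257.7, -2.3]
eef_rot: [-3.142, 0.0, 0.039]
wrist_force: [-0.1, 0.1, -0.0]
finger_gap: 75.2
finger_force: 0.0
```

```bash
python3 st.py | head -5
```

```text
[ 514.55786288 -257.71730436   -2.31156735] [1.11421828 0.27492889 0.11072412] 0.0 34.025
bright (205, 40, 145, 2) [[93.0, 33.7], [93.0, -30.8], [92.6, -30.8], [92.6, 33.7]]
blue (198, 287, 25, 38) [[-19.7, 39.5], [-19.7, 28.0], [-39.6, 28.8], [-39.6, 40.6]]
blue (185, 104, 31, 58) [[65.0, 40.6], [65.5, 28.3], [41.0, 28.4], [40.5, 41.1]]
blue (223, 74, 118, 30) [[77.0, 23.8], [77.0, -24.8], [65.4, -25.3], [65.4, 24.3]]
```

play_rows(
  translation=[
    [0,0,0.01],
    [-0.01,0,0.04],
    [-0.03,0,0.09],
    [-0.055,0,0.14],
    [-0.075,0,0.18],
    [-0.075,0,0.19],
    [-0.075,0,0.19],
    [-0.075,0,0.19],
  ],
  yaw=[0,0,0,0,0,0,0,0],
  hand=1,
)

```text
clock: 35.02
eef_pos: [439.5, -257.4, 186.1]
eef_rot: [-3.14, 0.002, 0.039]
wrist_force: [0.6, 0.7, -1.1]
finger_gap: 94.0
finger_force: 0.0
```

```bash
cat > fin.py <<'E'
from st import *
from scipy.optimize import least_squares
# green outline corners -> per-edge position at z=41, and holed -y edge below
P=lambda x,y,z:proj(w,N+x*ex+y*ey+[0,0,z])
g=cv2.cvtColor(w['pixels'],cv2.COLOR_RGB2LAB).astype(float)
def scan(a,b,z,n=160):
    ts=np.linspace(0,1,n); pts=np.array([P(*(np.array(a)+(np.array(b)-a)*t),z) for t in ts],np.float32)
    v=cv2.remap(g.astype(np.float32),pts[None,:,0],pts[None,:,1],cv2.INTER_LINEAR)[0]
    d=np.linalg.norm(v[3:]-v[:-3],axis=1); pk=[i for i in range(2,len(d)-2) if d[i]==d[i-2:i+3].max() and d[i]>22]
    return [((np.array(a)+(np.array(b)-a)*ts[i+1]).round(1).tolist(),int(d[i])) for i in pk]
for x in(-60,-50,-30,0,30,50,60): print('x',x,[(p[1],k) for p,k in scan((x,-22),(x,-38),41)],[(p[1],k) for p,k in scan((x,22),(x,38),41)])
for y in(-26,-20,0,20,26): print('y',y,[(p[0],k) for p,k in scan((-57,y),(-73,y),41)],[(p[0],k) for p,k in scan((57,y),(73,y),41)])
E
python3 fin.py
```

```text
[ 439.45005826 -257.41966248  186.17535155] [ 0.14977837  1.35003932 -0.56071035] 0.0 35.075
blue (240, 140, 13, 28) [[-37.7, 40.9], [-37.7, 29.5], [-63.2, 30.0], [-63.2, 41.5]]
blue (238, 30, 13, 27) [[57.4, 40.1], [57.4, 29.6], [36.1, 30.0], [36.1, 40.7]]
green (252, 60, 65, 108) [[33.6, 28.7], [33.6, -29.5], [-64.0, -31.9], [-64.0, 30.5]]
[[20, 34, 172], [23, 31, 174], [22, 32, 173], [27, 29, 170], [23, 36, 170], [25, 33, 169], [23, 35, 174], [20, 32, 175], [19, 35, 177], [23, 32, 173], [53, 48, 117], [70, 123, 85], [69, 99, 95], [69, 105, 95], [70, 108, 92], [66, 106, 94], [67, 95, 94], [68, 107, 93], [54, 48, 128], [25, 31, 179], [20, 36, 175], [21, 35, 177], [25, 32, 174], [25, 31, 179], [25, 34, 127], [23, 26, 78], [18, 30, 84], [30, 29, 79]]
x -60 [] []
x -50 [] []
x -30 [] []
x 0 [] []
x 30 [] []
x 50 [] []
x 60 [] []
y -26 [] []
y -20 [] []
y 0 [] []
y 20 [] []
y 26 [] []
```

```bash
sed -i 's/n=160/n=41/; s/>22/>12/' fin.py; sed -i 's/^print(hsv.*//' st.py; python3 fin.py | tail -12
```

```text
x -60 [(-29.2, 15)] [(28.8, 46), (30.0, 31)]
x -50 [(-29.2, 18)] [(28.4, 51), (30.4, 30)]
x -30 [(-29.6, 20)] [(30.0, 22)]
x 0 [(-30.0, 20), (-35.2, 46)] [(29.6, 20)]
x 30 [(-29.6, 21), (-35.6, 41)] [(29.2, 27)]
x 50 [(-29.6, 23), (-36.0, 47)] [(28.4, 52), (30.0, 31)]
x 60 [(-29.2, 25), (-34.8, 40)] [(28.0, 41), (30.0, 34)]
y -26 [] [(64.6, 32)]
y -20 [(-64.2, 13)] [(65.0, 48), (66.6, 38)]
y 0 [(-65.4, 60)] [(65.0, 47), (66.6, 35)]
y 20 [(-64.6, 27)] [(65.0, 55), (66.6, 39)]
y 26 [(-64.6, 30)] [(65.0, 32)]
```

The green plate is square: its ends are at −64.6 and +65.0 and its sides at ±29.6. As a last step I'll grip both plates together at low force and press the stack into the corner, so the lower plate is surely flush too.

play_rows(
  translation=[
    [0.025,0,-0.02],
    [0.05,0,-0.05],
    [0.065,-0.0005,-0.09],
    [0.068,-0.0005,-0.13],
    [0.068,-0.0005,-0.165],
    [0.068,-0.0005,-0.19],
    [0.068,-0.0005,-0.2],
    [0.068,-0.0005,-0.203],
    [0.068,-0.0005,-0.203],
    [0.068,-0.0005,-0.203],
  ],
  yaw=[0,0,0,0,0,0,0,0,0,0],
)

```text
clock: 36.38
eef_pos: [508.0, -258.6, -14.4]
eef_rot: [3.141, -0.001, 0.039]
wrist_force: [-0.1, -0.4, 0.7]
finger_gap: 94.1
finger_force: 0.0
```

play_rows(
  translation=[
    [0,0,0],
    [0,0,0],
    [0,0,0],
    [0,0,0],
    [0,0,0],
    [0,0,0],
  ],
  yaw=[0,0,0,0,0,0],
  hand=0.55,
  force=10,
)

```text
clock: 37.12
eef_pos: [507.5, -259.0, -15.2]
eef_rot: [3.141, -0.0, 0.039]
wrist_force: [-1.2, -4.5, -1.2]
finger_gap: 60.0
finger_force: 10.0
```

play_rows(
  translation=[
    [0.001,0,0],
    [0.0018,0.0005,0],
    [0.0018,0.001,0],
    [0.0018,0.0015,0],
    [0.0018,0.0015,0],
  ],
  yaw=[0,0,0,0,0],
  force=20,
)

```text
clock: 37.75
eef_pos: [507.6, -259.0, -15.2]
eef_rot: [3.139, 0.003, 0.038]
wrist_force: [-14.8, -16.1, 3.8]
finger_gap: 59.8
finger_force: 20.0
```

play_rows(
  translation=[
    [0,0,0],
    [0,0,0],
    [-0.0015,-0.0015,0],
    [-0.0015,-0.0015,0],
    [-0.0015,-0.0015,0],
  ],
  yaw=[0,0,0,0,0],
  hand=0.85,
)

```text
clock: 38.38
eef_pos: [507.9, -258.2, -15.3]
eef_rot: [-3.142, -0.0, 0.039]
wrist_force: [-0.3, -0.7, 0.1]
finger_gap: 79.6
finger_force: 0.0
```

play_rows(
  translation=[
    [0,0,0.01],
    [-0.01,0,0.04],
    [-0.03,0,0.09],
    [-0.055,0,0.14],
    [-0.07,0,0.18],
    [-0.07,0,0.2],
    [-0.07,0,0.2],
    [-0.07,0,0.2],
  ],
  yaw=[0,0,0,0,0,0,0,0],
  hand=1,
)

```text
clock: 39.38
eef_pos: [437.6, -258.0, 183.9]
eef_rot: [-3.141, 0.001, 0.039]
wrist_force: [0.0, -0.6, 0.1]
finger_gap: 94.1
finger_force: 0.0
```

```bash
python3 fin.py; python3 - <<'E'
from h import *
t=grab('top','t_end.png'); a=cv2.imread('pics/top0.png'); b=cv2.imread('pics/t_end.png')
for n,(x0,y0,x1,y1) in dict(bottle=(335,195,380,245),jar=(218,205,255,245),mould=(312,285,350,325),box=(330,138,378,172)).items():
    s=cv2.phaseCorrelate(*[cv2.cvtColor(i[y0:y1,x0:x1],cv2.COLOR_BGR2GRAY).astype(np.float64) for i in(a,b)]); print(n,np.round(s[0],2),round(s[1],2))
E
```

```text
[ 437.52764661 -257.95936643  183.59728369] [ 0.42752611  0.17013308 -0.22059884] 0.0 39.425
blue (239, 139, 13, 28) [[-38.4, 40.9], [-38.4, 29.6], [-63.7, 30.1], [-63.7, 41.6]]
blue (236, 30, 14, 25) [[55.2, 40.9], [55.2, 29.6], [35.7, 30.0], [35.7, 41.5]]
green (251, 60, 66, 106) [[31.5, 28.8], [31.5, -30.0], [-63.5, -32.3], [-63.5, 30.6]]
x -60 [] [(28.8, 48)]
x -50 [(-29.6, 14)] [(28.4, 51), (30.4, 37)]
x -30 [] [(29.6, 23)]
x 0 [(-30.0, 24), (-35.6, 44)] [(29.6, 22)]
x 30 [(-29.6, 24), (-34.8, 50)] [(29.2, 29)]
x 50 [(-29.6, 21), (-36.0, 47)] [(28.4, 46), (30.0, 33)]
x 60 [(-29.6, 20), (-34.0, 39)] [(28.4, 44), (30.0, 33)]
y -26 [(-63.8, 12)] [(64.6, 34)]
y -20 [(-63.8, 15)] [(64.6, 50), (66.6, 34)]
y 0 [(-64.2, 12), (-67.0, 43)] [(64.6, 59), (66.6, 37)]
y 20 [(-63.8, 29)] [(64.6, 60), (66.6, 31)]
y 26 [(-63.8, 40)] [(65.0, 30)]
bottle [ 0.57 -0.09] 1.0
jar [ 0.01 -0.11] 0.99
mould [ 0.02 -0.06] 0.98
box [-0.11 -0.22] 0.95
```

```bash
python3 -c "
from cell import manip
print(manip.sign_off())"
```

```text
the job is handed in; nothing more can be done
None
```

Both plates are stacked flat in the corner nest, the holed one over the pins and the green one on top, and the last camera check showed the stack square and flush to both fences; the job is handed in at about 39 s. The jar, mould tray and slide box show no shift, and the bottle shows about half a pixel (roughly 1 mm), which I did not chase. One fingertip pressed on the lower plate at 57 N while I was laying the green plate, before I backed off and re-laid it.

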